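Load the calorimeter controller's battery and hold its drawer panel for fastening

TASK

Lower the charged battery pack (blue with a black end) into the open drawer of the cream control unit, lying flat, without dropping it, and slide the drawer fully shut by its front panel. Then be my third hand: keep pushing the panel against its orange foam gasket with a steady force of about 12 N, never squashing the foam flat, and finish while still pushing, so that I can do up the two brass screws. Leave the old grey pack and the other things on the bench where they are.

Things in the scene. Friction and masses are not known exactly. Their poses are not given: they have to be found in the camera images.
- case: Cream control unit, fixed, 240 deep (x) x 220 wide (y) mm. Origin: on the bench under the middle of its front face; x points into the unit (the way the drawer shuts), y left as the robot sees it. Front part 80 mm high; from x = 140 mm a raised part with a red display, 140 mm high. Drawer opening in the front face: 130 mm wide, upper edge 66 mm above the bench.
- drawer (a joint): How far the drawer is out (m): 0 fully shut against its end stop, at most 0.155; starts 0.12 to 0.15. It slides with 1.5 N of friction and stays where it is left.
- drawer_in (a point): Centre of the aluminium drawer's inner floor, 25 mm above the bench, axes as the case; moves with the drawer. Inside 180 (x) x 110 (y) mm; walls 5 mm thick, 20 mm high above the floor. At drawer opening q it is at x = 95 mm - q in the case's frame and the inner floor begins at x = 5 mm - q; beyond x = -22 mm the drawer is covered by gasket frame and case.
- panel: Cream panel on the drawer's front, 150 wide x 66 high x 8 mm, grey patch in the middle, brass screw 64 mm to each side (12 mm proud). Origin: centre of its outer face, 45 mm above the bench; axes as case. Unpressed it is at x = -30 mm - q in the case's frame. Drawer shut, it yields springily to +x: moves from 3.3 N, then 1.1 N per mm; 12 N is 8 mm (x = -22 mm), foam flat at 20 mm.
- gasket (a point): Orange foam frame around the drawer opening, on the front face of the case, 146 wide, from 13 to 76 mm above the bench; it stands 22 mm out of the face. This point: middle of its outer side, at x = -22 mm in the case's frame, 45 mm above the bench.
- pack: The charged battery pack, blue with a black cap at its +x end, 70 (x) x 40 (y) x 30 (z) mm, about 0.16 kg, loose on the bench. Origin: centre of its underside.
- old_pack: The old battery pack, to be left alone: grey with a red cap at its +x end, same size as the blue pack. Origin: centre of its underside.
- screwdriver: Screwdriver lying on the bench, about 200 mm long along its x. Leave alone.
- crucible: Small open steel crucible, 50 mm across, 30 high. Origin: centre of its underside. Leave alone.
- bomb: Upright steel pressure vessel, 72 mm across, 130 high. Origin: centre of its underside. Leave alone.
There are look-alikes about, which are no part of the job. Of the things shaped like the pack, the blue one is meant.

How it is judged:
On the way:
1. the blue pack lies flat in the open drawer, let go (x of pack in the frame of drawer_in between -0.09 and 0.09 m and y of pack in the frame of drawer_in between -0.05 and 0.05 m and z of pack in the frame of drawer_in between -0.004 and 0.006 m and angle between pack's own z axis and vertical below 0.12 rad and value of joint drawer above 0.05 m and contact force between the fingers and pack below 0.3 N), for 0.2 s.
At the end, for the whole second after the job is handed in: The blue pack lies flat (within 0.12 rad) on the drawer's floor, the drawer is shut to within 4 mm, and the gripper is still pushing the panel with a steady 7 to 18 N, the foam squeezed by 3 to 13.5 mm and nothing moving (x of pack in the frame of drawer_in between -0.09 and 0.09 m and y of pack in the frame of drawer_in between -0.05 and 0.05 m and z of pack in the frame of drawer_in between -0.004 and 0.006 m and angle between pack's own z axis and vertical below 0.12 rad and value of joint drawer below 0.004 m and x of panel in the frame of case between -0.027 and -0.0165 m and contact force between anything else and panel between 7 and 18 N and linear speed of each of panel, pack below 0.01 m/s); the arm keeps its last pose, push and grip.
It fails at once if the old pack or another thing on the bench is moved by more than 30 mm (distance of any of old_pack, screwdriver, crucible, bomb from where it was at the start of the episode above 0.03 m).
It fails at once if the foam is squashed flat (panel pressed in by more than 18 mm) (x of panel in the frame of case above -0.012 m).
It fails at once if the blue pack is dropped (falls free from more than about 40 mm) (linear speed of pack above 0.9 m/s and contact force between the fingers and pack below 0.1 N).
It also fails if it takes over 64 s, if anything falls off the work surface, if the arm or the gripper's body presses on something with over 40 N, if the wrist force passes 120 N, or if a joint passes its speed limit or range.

ROBOT

A 6-joint arm with a two-finger parallel gripper is mounted at the origin on the work surface. World frame = base frame: x ahead of the robot, y to its left, z up, the work surface at z = 0. Lengths are in m, angles in rad, forces in N, time in s.
With the tool pointing down it reaches from about 0.25 to 0.725 m from the base axis. Payload 4 kg.
Tool frame: the origin (TCP) lies midway between the tips of the shut fingers; the grasp point (between the pads) lies 19 mm behind it (bot.grip_depth is the distance from the TCP to the grasp point, in m); z points along the fingers, y is the line along which they close (so a half turn about z gives the same grasp; the last joint's range is limited). The gripper opens to 85 mm and grips with 20 to 120 N. Pads are 22 mm wide; open, the fingers measure 114 mm over their backs; the gripper's body (76 mm by 85 mm) begins 54 mm behind the grasp point. The pads swing forward as they close: fully open they stand 13 mm farther back than shut.
Start: joints at [1.288, 0.241, 0.005, 1.335, 0, 1.571], TCP at [0.14, 0.48, 0.231] pointing down, gripper open.
Joint ranges: [-2.72, 2.72], [-1.05, 1.87], [-1.09, 1.28], [-1.99, 2.15], [-1.42, 1.44], [-3.14, 3.14]. Speed limits (rad/s): [2.79, 2.79, 3.14, 3.14, 3.14, 3.14].

INTERFACE

Orientations are given as a unit quaternion [x, y, z, w].
In Python, from workcell import bot gives the robot as it stands.
- The arm moves only by the shell command python3 -m creep 'ROWS'. ROWS is JSON, one flat list of numbers, 5 for each row, row after row: the shift along the world's x, y, z in m, then the turn about the world's z in rad, then the finger opening in m, from 0 to 0.0854. In form: [x, y, z, twist, claw, x, y, z, twist, claw, ...]. A call has 1 to 10 rows; each row is the pose to reach, as a shift and turn from the pose commanded when the call began; what a row does not reach only later rows make up. A row lasts 1/12 s, in which the tool goes at most 41.7 mm and 7.16 degrees, less where a joint would pass 70% of its speed; a pose out of reach is approached as far as the arm can. A call with a gripper value outside its range is refused whole. The fingers move at their own pace and stop on an object; the grip force is fixed at half the most. Time passes only in rows, so rows that repeat a pose let the fingers close. It gives the time, the measured TCP pose, the force, the opening and the grip force at its end, in the units of the state.
- bot.get_obs(): the state, without advancing time (a new reading comes with each control period).
- bot.camera(name): name is "scene" or "top"; returns a dict with "pixels" (480x640x3 uint8, red, green, blue), "camera_matrix" (3x3 intrinsics, pixels), "dist_coeffs" ([k1, k2, p1, p2, k3] as OpenCV has them; the pictures are not rectified), "extrinsics" (4x4, takes a point from world to camera coordinates). Camera axes: x right, y down, z forward; pixel columns grow to the right and rows downward; lengths in m; the calibration is good to about 2 mm. A picture is of the moment at which its call begins. There is no depth.
- bot.job_done(): hands the job in; it is judged then, once.
Trained networks look in the newest picture that a camera, given by its name, has taken for a name from the list of things; names that differ only in an ending like _2 or _b are one class to them, and where a whole thing is asked for, a point or a joint stands for the part that bears it (a point fixed in the world has none). Each returns a list of dicts, best first, with "score" (0 to 1); they miss things now and then, are a little off and sometimes report something else, mostly with a low value. They report only what shows in the picture. A call takes as long as a camera call. They do not tell look-alikes from the thing itself.
- bot.look_for(camera, thing): "centre" ([column, row] as shares, 0 to 1, of the picture: columns of its width, rows of its height, amid what is visible of it).
- bot.place_of(camera, thing): "centre" ([column, row] as shares, 0 to 1, of the picture: columns of its width, rows of its height: a listed point, or the origin of a listed thing).
The state is a dict: "clock": time; "joint_pos": joint angles; "joint_vel": joint speeds; "tau": joint torques, N m; "eef_pos": TCP position; "tool_rot": TCP orientation; "ft_force": force on the tool from outside, world axes, zero at the start; "ft_torque": the same for the moment, N m; "grip_width": finger opening in m; "grasp_force": force on a finger pad.
Only numpy, scipy, OpenCV 4.12 (cv2) and the standard library are available. Lean on these libraries where they do the work, as an engineer would, in place of code of your own. Each camera call takes 0.05 s, during which the arm holds its last target. There are 200 camera calls.

## Working session

There is one attempt and no reset: what is moved stays moved. The work goes in short steps, Python scripts to look and compute and a shell command to move; the robot and the scene stay as the last step left them, time stands still between calls to the robot, and variables do not carry over. Pictures are saved under pics/ and viewed, at most 10 in all, crops included, and the job is handed in when it is done.

```bash
mkdir -p pics; cat > h.py <<'E'
import numpy as np, cv2
from workcell import bot
def cam(n):
    c=bot.camera(n); return c
def ray(c,uv):
    p=cv2.undistortPoints(np.array([[uv]],float),np.array(c["camera_matrix"]),np.array(c["dist_coeffs"]))[0,0]
    T=np.array(c["extrinsics"]);R=T[:3,:3];t=T[:3,3]
    return -R.T@t, R.T@np.array([p[0],p[1],1.])
def atz(c,uv,z):
    o,d=ray(c,uv); return o+d*(z-o[2])/d[2]
def tri(c1,u1,c2,u2):
    o1,d1=ray(c1,u1);o2,d2=ray(c2,u2)
    s=np.linalg.lstsq(np.c_[d1,-d2],o2-o1,rcond=None)[0]
    a=o1+d1*s[0];b=o2+d2*s[1]
    return (a+b)/2,np.linalg.norm(a-b)
def proj(c,P):
    T=np.array(c["extrinsics"]);r=cv2.Rodrigues(T[:3,:3])[0]
    return cv2.projectPoints(np.array(P,float).reshape(-1,3),r,T[:3,3],np.array(c["camera_matrix"]),np.array(c["dist_coeffs"]))[0][:,0]
def save(c,name): cv2.imwrite("pics/"+name,c["pixels"][:,:,::-1])
E
python3 - <<'E'
from h import *
np.set_printoptions(precision=3,suppress=True)
S=cam("scene");save(S,"s0.png");T=cam("top");save(T,"t0.png")
for n,c in(("scene",S),("top",T)):
    print(n,ray(c,(320,240)))
    for k in ["case","drawer_in","panel","gasket","pack","old_pack","screwdriver","crucible","bomb"]:
        print(k,[(round(r["score"],2),np.round(np.array(r["centre"])*[640,480],1).tolist()) for r in bot.place_of(n,k)[:4]])
E
```

```text
scene (array([ 1.181, -0.426,  0.819]), array([-0.561,  0.41 , -0.719]))
case [(0.77, [326.7, 301.9])]
drawer_in []
panel [(0.6, [280.6, 247.1])]
gasket [(0.83, [318.8, 283.1])]
pack [(0.82, [331.3, 193.3]), (0.79, [398.3, 170.0]), (0.63, [368.5, 182.8])]
old_pack [(0.89, [162.3, 289.9])]
screwdriver [(0.7, [431.5, 209.3]), (0.48, [163.7, 290.5])]
crucible [(0.86, [157.3, 347.6])]
bomb [(0.62, [231.1, 351.6])]
top (array([ 0.428, -0.003,  1.088]), array([ 0.158, -0.018, -0.987]))
case [(0.61, [337.1, 193.2])]
drawer_in [(0.84, [338.3, 203.0])]
panel [(0.86, [344.0, 265.6])]
gasket [(0.91, [338.7, 200.5])]
pack [(0.88, [229.2, 324.8]), (0.73, [171.1, 314.6]), (0.68, [119.8, 305.6])]
old_pack [(0.96, [470.2, 309.0]), (0.2, [175.5, 312.0])]
screwdriver [(0.73, [147.9, 227.1])]
crucible [(0.6, [502.1, 243.2])]
bomb [(0.85, [439.2, 203.2]), (0.19, [147.4, 228.4])]
```

View pics/s0.png

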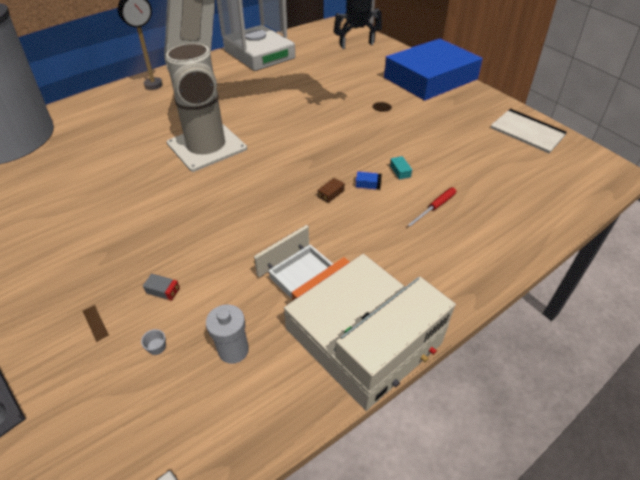

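View pics/t0.png

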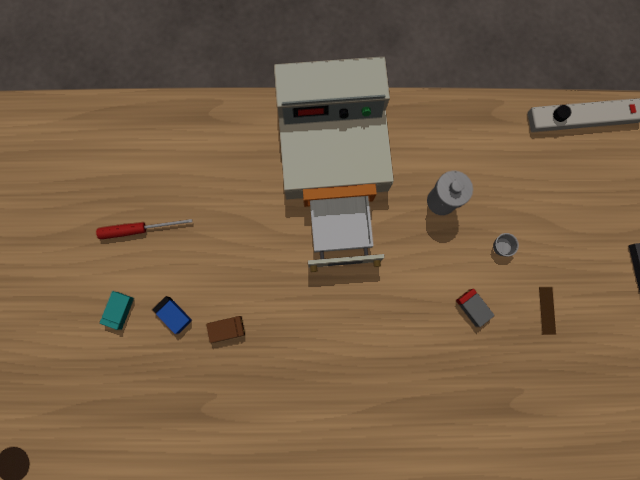

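Pack-shaped candidates are:
- brown: top (226,329), scene (331,190)
- blue with black end: top (172,315), scene (368,181)
- teal: top (117,310), scene (401,167)
- grey/red old pack: top (475,308), scene (162,287)

The blue one is the one to take. I'll check it in a close crop next to a view of the drawer.

```bash
python3 - <<'E'
from h import *
t=cv2.imread("pics/t0.png");s=cv2.imread("pics/s0.png")
f=lambda im,x,y,w,h,k:cv2.resize(im[y:y+h,x:x+w],(w*k,h*k),interpolation=cv2.INTER_CUBIC)
a=f(t,140,285,66,60,6);b=f(s,340,155,66,60,6)
d=f(t,294,175,100,100,4) ;e=f(s,245,220,100,100,4)
cv2.imwrite("pics/crop.png",np.hstack([np.vstack([a,np.zeros((0,396,3),np.uint8)]),b]))
cv2.imwrite("pics/crop2.png",np.hstack([d,e]))
E
```

```text
(no output)
```

View pics/crop.png

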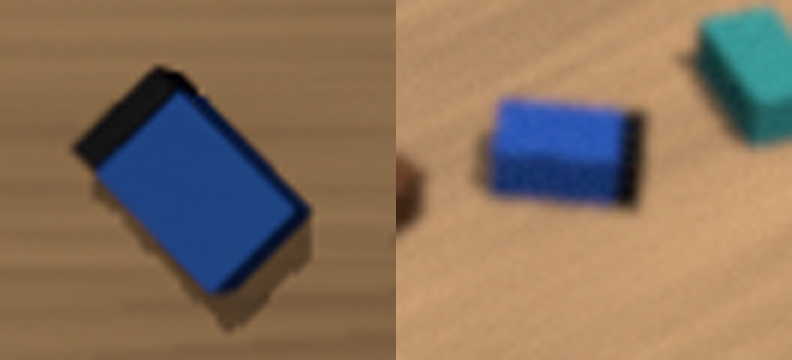

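View pics/crop2.png

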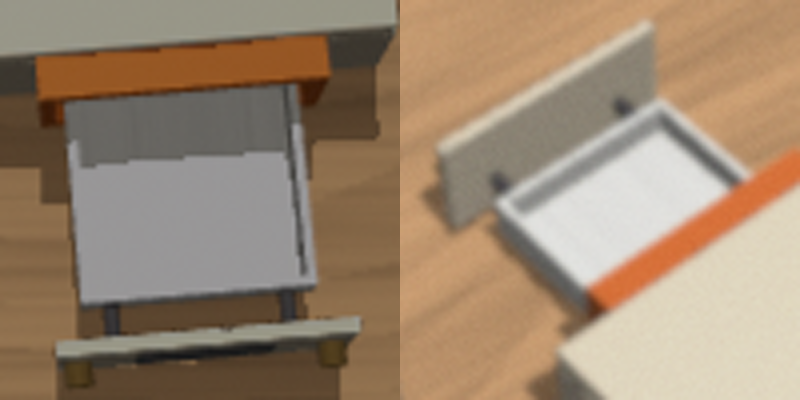

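The blue pack with the black cap is confirmed: in the top view the blue face spans about (169,300) to (190,320), with the cap at its upper left. The drawer is open and empty, and its panel runs from (308,263) to (384,257). Next I triangulate corners.

```bash
python3 - <<'E'
from h import *
np.set_printoptions(precision=4,suppress=True)
S=cam("scene");T=cam("top")
f=lambda p,o,k:np.array(o)+(np.array(p)+.5)/k-.5
tt=lambda p:f(p,(140,285),6); ss=lambda p:f((p[0]-396,p[1]),(340,155),6)
pr=[((178,92),(617,158)),((298,210),(493,150)),((213,293),(503,98)),((97,168),(623,107))]
print("pack top")
for a,b in pr: print(*tri(T,tt(a),S,ss(b)), atz(T,tt(a),.03),atz(S,ss(b),.03))
# cap far corners from top at z=.03
print(atz(T,tt((75,147)),.03),atz(T,tt((158,68)),.03))
td=lambda p:f(p,(294,175),4); sd=lambda p:f((p[0]-400,p[1]),(245,220),4)
print("panel outer top corners +y,-y")
for a,b in [((57,357),(645,22)),((358,330),(440,150))]: print(*tri(T,td(a),S,sd(b)),atz(T,td(a),.078),atz(S,sd(b),.078))
print("gasket outer top corners z.076",atz(T,td((42,102)),.076),atz(T,td((328,78)),.076))
print("drawer outer corners front z.045",atz(T,td((82,304)),.045),atz(T,td((314,285)),.045), "wall inner", atz(T,td((82,290)),.025),atz(T,td((303,276)),.025))
print("drawer front corners tri",tri(T,td((82,304)),S,sd((662,100))),tri(T,td((314,285)),S,sd((498,206))))
for k,z in(("panel",.045),("gasket",.045),("case",0),("drawer_in",.025),("pack",0)):
  for n,c in(("top",T),("scene",S)):
    for r in bot.place_of(n,k)[:3]: print(k,n,round(r["score"],2),atz(c,np.array(r["centre"])*[640,480],z))
o=bot.get_obs();print(o["eef_pos"],o["tool_rot"],o["clock"],o["ft_force"],o["grip_width"])
E
```

```text
pack top
[0.4765 0.282  0.0301] 0.0005843381213565202 [0.4767 0.2822 0.03  ] [0.4763 0.2817 0.03  ]
[0.4372 0.241  0.0289] 0.00011878559306711077 [0.4372 0.2408 0.03  ] [0.4382 0.24   0.03  ]
[0.4101 0.2689 0.0292] 0.0006485084777010594 [0.41   0.2684 0.03  ] [0.4111 0.2685 0.03  ]
[0.4512 0.3079 0.0317] 0.0006679361257634845 [0.4515 0.3087 0.03  ] [0.4496 0.3091 0.03  ]
[0.4585 0.3163 0.03  ] [0.4847 0.2893 0.03  ]
panel outer top corners +y,-y
[0.5423 0.0016 0.0755] 0.001430290787431964 [0.5424 0.0022 0.078 ] [ 0.5441 -0.0004  0.078 ]
[ 0.555  -0.1456  0.0735] 0.000106702154407603 [ 0.5545 -0.1449  0.078 ] [ 0.5587 -0.1473  0.078 ]
gasket outer top corners z.076 [0.67   0.0089 0.076 ] [ 0.6815 -0.1338  0.076 ]
drawer outer corners front z.045 [ 0.5729 -0.0104  0.045 ] [ 0.5817 -0.1278  0.045 ] wall inner [ 0.5829 -0.0106  0.025 ] [ 0.5894 -0.1246  0.025 ]
drawer front corners tri (array([ 0.5732, -0.0103,  0.0432]), np.float64(0.0002746278349394155)) (array([ 0.5824, -0.1286,  0.0402]), np.float64(0.0003462523951617544))
panel top 0.88 [ 0.5436 -0.0777  0.045 ]
panel scene 0.68 [ 0.5511 -0.0743  0.045 ]
gasket top 0.85 [ 0.6737 -0.059   0.045 ]
gasket scene 0.76 [ 0.6857 -0.0679  0.045 ]
case scene 0.75 [ 0.7052 -0.0598  0.    ]
case scene 0.2 [ 0.6547 -0.0466  0.    ]
drawer_in top 0.59 [ 0.6712 -0.0588  0.025 ]
drawer_in scene 0.64 [ 0.6702 -0.0611  0.025 ]
pack top 0.96 [0.4486 0.2794 0.    ]
pack top 0.72 [0.4185 0.1679 0.    ]
pack top 0.71 [0.4573 0.3929 0.    ]
pack scene 0.95 [0.41   0.1823 0.    ]
pack scene 0.76 [0.4434 0.2855 0.    ]
pack scene 0.61 [0.4681 0.3788 0.    ]
[0.1395 0.4801 0.2313] [ 0.1409  0.99   -0.     -0.    ] 1.6 [ 0.2866  0.0536 -0.8032] 0.08529806003263636
```

The numbers agree with the sizes given:
- **Pack:** centre (0.448, 0.279), yaw 45°, top at 30 mm, about 68 mm long.
- **Case:** yaw 4.7°, gasket point about (0.676, -0.0625).
- **Drawer:** q about 0.12.
- **Placing target:** about (0.628, -0.067).

The first move goes part of the way, so I can see which way joint 6 turns.

```bash
python3 -m creep '[0.03,-0.02,0,0.1,0.0854, 0.06,-0.04,0,0.2,0.0854, 0.09,-0.06,0,0.3,0.0854, 0.12,-0.08,0,0.4,0.0854]'; python3 -c "
from workcell import bot
o=bot.get_obs();print(o['joint_pos'],o['tool_rot'],o['eef_pos'])"
```

```text
clock: 1.93
eef_pos: [0.2604, 0.3993, 0.2314]
tool_rot: [-0.062, 0.998, 0.0, 0.0]
ft_force: [0.4, 0.4, 0.4]
grip_width: 0.0852
grasp_force: 0.0
[ 9.93069415e-01  1.94341353e-01 -5.40272976e-02  1.32217358e+00
 -7.35544078e-05  8.69557511e-01] [-6.17167006e-02  9.98093699e-01  7.99946661e-05  1.05329005e-04] [0.26036861 0.39934374 0.23135308]
```

```bash
python3 -m creep '[0.03,-0.02,0,0.1,0.0854, 0.06,-0.04,0,0.2,0.0854, 0.09,-0.06,0,0.3,0.0854, 0.12,-0.08,-0.03,0.4,0.0854, 0.15,-0.1,-0.06,0.5,0.0854, 0.17,-0.11,-0.09,0.6,0.0854, 0.188,-0.12,-0.12,0.662,0.0854, 0.188,-0.12,-0.13,0.662,0.0854, 0.188,-0.12,-0.13,0.662,0.0854]'; python3 - <<'E'
from h import *
T=cam("top");save(T,"t1.png");im=cv2.imread("pics/t1.png")
o=bot.get_obs();print(o["eef_pos"],o["tool_rot"],np.degrees(2*np.arctan2(o["tool_rot"][1],o["tool_rot"][0]))-90)
E
```

```text
clock: 2.68
eef_pos: [0.4458, 0.2778, 0.0975]
tool_rot: [-0.378, 0.926, -0.001, -0.004]
ft_force: [-1.7, 0.3, -0.3]
grip_width: 0.0856
grasp_force: 0.0
[0.44634511 0.27919611 0.09982757] [-3.78990861e-01  9.25397725e-01 -1.47451383e-04 -2.22630930e-03] 134.54249331892984
```

```bash
python3 -m creep '[0,0,-0.03,0,0.0854, 0,0,-0.055,0,0.0854, 0,0,-0.075,0,0.0854, 0,0,-0.09,0,0.0854, 0,0,-0.097,0,0.0854, 0,0,-0.097,0,0.0854, 0,0,-0.097,0,0.0854]'
```

```text
clock: 3.32
eef_pos: [0.448, 0.2814, 0.0059]
tool_rot: [-0.38, 0.925, 0.0, 0.001]
ft_force: [-0.6, 0.4, 0.7]
grip_width: 0.0854
grasp_force: 0.0
```

```bash
python3 -m creep '[0,0,0,0,0.03, 0,0,0,0,0.03, 0,0,0,0,0.03, 0,0,0,0,0.03, 0,0,0,0,0.03, 0,0,0,0,0.03, 0,0,0,0,0.03, 0,0,0,0,0.03, 0,0,0,0,0.03, 0,0,0,0,0.03]'
```

```text
clock: 4.15
eef_pos: [0.4484, 0.2806, 0.0055]
tool_rot: [-0.38, 0.925, 0.0, 0.001]
ft_force: [-1.4, -0.7, 6.1]
grip_width: 0.0392
grasp_force: 62.7
```

Gripped at 39 mm with 63 N. Lift and check.

```bash
python3 -m creep '[0,0,0.01,0,0.03, 0,0,0.03,0,0.03, 0,0,0.06,0,0.03, 0,0,0.09,0,0.03, 0,0,0.12,0,0.03, 0,0,0.145,0,0.03, 0,0,0.145,0,0.03]'; python3 - <<'E'
from h import *
S=cam("scene");save(S,"s1.png");im=cv2.imread("pics/s1.png")
p=proj(S,[.448,.28,.15])[0].astype(int);x,y=p[0]-70,max(p[1]-70,0)
cv2.imwrite("pics/s1c.png",cv2.resize(im[y:y+150,x:x+150],(600,600),interpolation=cv2.INTER_CUBIC));print(x,y)
E
```

```text
clock: 4.73
eef_pos: [0.4504, 0.2818, 0.1555]
tool_rot: [-0.38, 0.925, 0.001, 0.005]
ft_force: [1.2, 0.8, -0.5]
grip_width: 0.0386
grasp_force: 61.8
302 69
```

View pics/s1c.png

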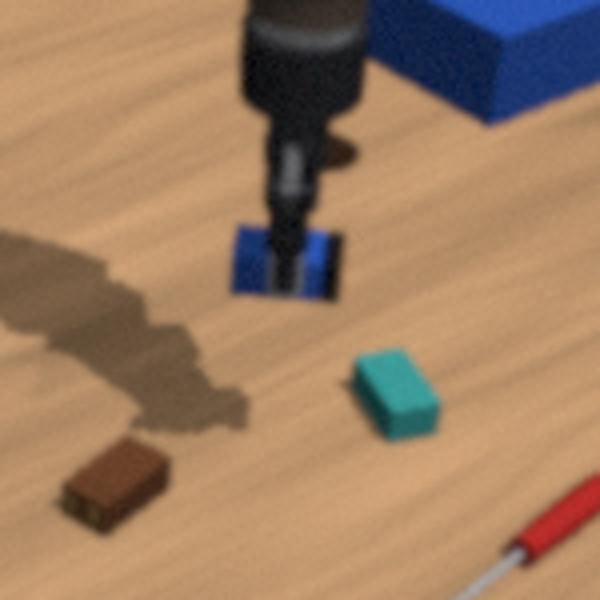

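The picture shows the pack held level between the fingers (crop about (290,262)), cap to the right. Now carry it over the drawer.

```bash
python3 -m creep '[0.01,-0.02,0,-0.05,0.03, 0.03,-0.055,0,-0.12,0.03, 0.05,-0.095,0,-0.2,0.03, 0.07,-0.135,0,-0.28,0.03, 0.09,-0.175,0,-0.36,0.03, 0.11,-0.215,0,-0.44,0.03, 0.13,-0.255,0,-0.52,0.03, 0.15,-0.29,0,-0.6,0.03, 0.17,-0.325,0,-0.66,0.03, 0.18,-0.3475,0,-0.696,0.03]' && python3 -m creep '[0,0,-0.01,0,0.03, 0,0,-0.02,0,0.03, 0,0,-0.03,0,0.03, 0,0,-0.03,0,0.03,0,0,-0.03,0,0.03]'; python3 - <<'E'
from h import *
T=cam("top");save(T,"t2.png");S=cam("scene");save(S,"s2.png")
o=bot.get_obs();print(o["eef_pos"],o["joint_pos"],np.degrees(2*np.arctan2(o["tool_rot"][1],o["tool_rot"][0]))-90)
t=cv2.imread("pics/t2.png")[160:280,280:400];s=cv2.imread("pics/s2.png")[180:300,245:365]
cv2.imwrite("pics/c2.png",np.hstack([cv2.resize(a,(400,400),interpolation=cv2.INTER_CUBIC) for a in(t,s)]))
E
```

```text
clock: 5.62
eef_pos: [0.6272, -0.0698, 0.1472]
tool_rot: [-0.04, 0.999, 0.0, -0.002]
ft_force: [1.2, 0.8, -1.4]
grip_width: 0.0388
grasp_force: 61.9
clock: 6.03
eef_pos: [0.6257, -0.0657, 0.1175]
tool_rot: [-0.043, 0.999, 0.0, -0.002]
ft_force: [0.5, 1.3, -0.2]
grip_width: 0.039
grasp_force: 61.7
[ 0.62726619 -0.0659621   0.11948915] [-1.04818428e-01  5.61993957e-01  1.92915955e-01  1.20189471e+00
  9.44134682e-05 -1.90151651e-01] 94.88923303629616
```

View pics/c2.png

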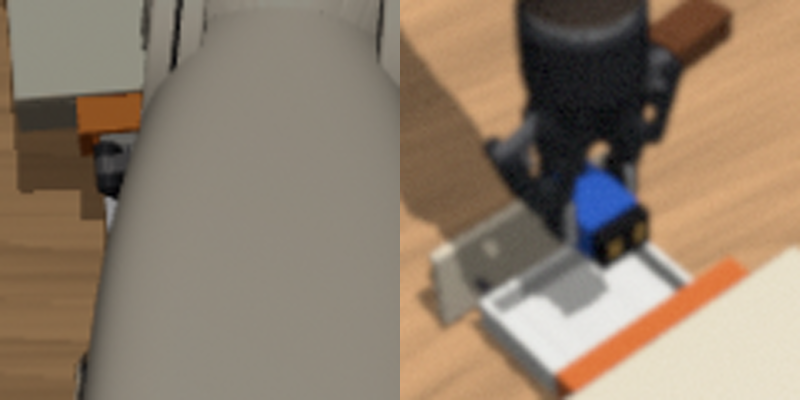

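The scene view shows the pack level above the drawer opening, cap forward, with its shadow on the drawer floor. I check the cap end's bottom corners numerically before lowering.

```bash
python3 - <<'E'
from h import *
np.set_printoptions(precision=4,suppress=True)
S=cam("scene");z=.114
a=atz(S,(245+205/3.333,180+266/3.333),z);b=atz(S,(245+248/3.333,180+236/3.333),z)
print(a,b,(a+b)/2,np.linalg.norm(a-b))
ax=np.array([.9966,.082]);ay=np.array([-.082,.9966]);G=np.array([.6757,-.0625])
for n,p in(("capend",(a+b)/2),("tcp",np.array(bot.get_obs()["eef_pos"]))):
    d=p[:2]-G;print(n,"case x",d@ax-.022,"y",d@ay)
E
```

```text
[ 0.6591 -0.079   0.114 ] [ 0.6547 -0.0429  0.114 ] [ 0.6569 -0.061   0.114 ] 0.036376029271868816
capend case x -0.04058433803257573 y 0.0030505658438174845
tcp case x -0.07015135755598795 y 0.00029295406893016735
```

```bash
python3 -m creep '[0.006,0,-0.01,0,0.03, 0.006,0,-0.03,0,0.03, 0.006,0,-0.05,0,0.03, 0.006,0,-0.065,0,0.03, 0.006,0,-0.075,0,0.03, 0.006,0,-0.08,0,0.03, 0.006,0,-0.084,0,0.03, 0.006,0,-0.086,0,0.03, 0.006,0,-0.086,0,0.03, 0.006,0,-0.086,0,0.03]'
```

```text
clock: 7.02
eef_pos: [0.6342, -0.0674, 0.0342]
tool_rot: [-0.042, 0.999, -0.0, 0.001]
ft_force: [-0.4, -0.2, -2.0]
grip_width: 0.0384
grasp_force: 61.8
```

```bash
python3 -m creep '[0,0,-0.001,0,0.03, 0,0,-0.002,0,0.03, 0,0,-0.002,0,0.03, 0,0,-0.003,0,0.03, 0,0,-0.003,0,0.03, 0,0,-0.003,0,0.03]'
```

```text
clock: 7.52
eef_pos: [0.6337, -0.0674, 0.0306]
tool_rot: [-0.042, 0.999, -0.0, 0.0]
ft_force: [0.8, -0.1, -0.5]
grip_width: 0.0392
grasp_force: 61.8
```

```bash
python3 -m creep '[0,0,-0.001,0,0.03, 0,0,-0.001,0,0.03, 0,0,-0.001,0,0.03]'; python3 -m creep '[0,0,0,0,0.045, 0,0,0,0,0.052, 0,0,0,0,0.058, 0,0,0,0,0.058, 0,0,0,0,0.058, 0,0,0,0,0.058]'
```

```text
clock: 7.77
eef_pos: [0.6342, -0.0674, 0.0305]
tool_rot: [-0.042, 0.999, -0.0, 0.001]
ft_force: [-0.8, 0.6, 6.0]
grip_width: 0.0391
grasp_force: 62.5
clock: 8.27
eef_pos: [0.6334, -0.0674, 0.029]
tool_rot: [-0.042, 0.999, 0.0, -0.0]
ft_force: [0.8, 0.8, 0.1]
grip_width: 0.0577
grasp_force: 0.0
```

```bash
python3 -m creep '[0,0,0.01,0,0.058, 0,0,0.03,0,0.058, 0,0,0.06,0,0.058, 0,0,0.09,0,0.058, 0,0,0.12,0,0.058, -0.03,-0.002,0.13,0,0.03, -0.065,-0.005,0.13,0,0, -0.1,-0.008,0.13,0,0, -0.135,-0.01,0.13,0,0, -0.135,-0.01,0.13,0,0]'; python3 - <<'E'
from h import *
T=cam("top");save(T,"t3.png");S=cam("scene");save(S,"s3.png")
t=cv2.imread("pics/t3.png")[160:280,280:400];s=cv2.imread("pics/s3.png")[200:320,245:365]
cv2.imwrite("pics/c3.png",np.hstack([cv2.resize(a,(400,400),interpolation=cv2.INTER_CUBIC) for a in(t,s)]))
E
```

```text
clock: 9.1
eef_pos: [0.4892, -0.0769, 0.1582]
tool_rot: [-0.041, 0.999, 0.001, -0.005]
ft_force: [-1.2, -0.5, -0.6]
grip_width: 0.0005
grasp_force: 0.0
```

View pics/c3.png

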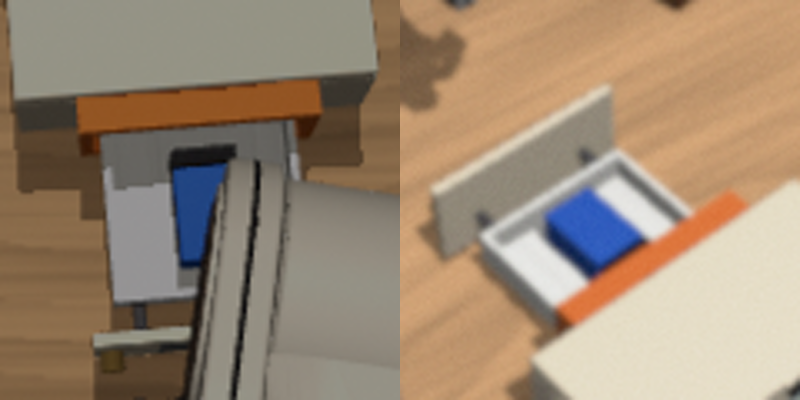

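The top crop (200,215) and scene crop (595,230) show the pack flat on the drawer floor, clear of the walls. Fingers are shut; next I go down in front of the panel.

```bash
python3 -m creep '[0,0,-0.03,0,0, 0,0,-0.06,0,0, 0,0,-0.09,0,0, 0,0,-0.11,0,0, 0,0,-0.119,0,0, 0,0,-0.119,0,0, 0,0,-0.119,0,0, 0,0,-0.119,0,0]'; python3 -c "
from workcell import bot
o=bot.get_obs();print(o['eef_pos'],o['ft_force'],o['joint_pos'])"
```

```text
clock: 9.87
eef_pos: [0.5006, -0.0776, 0.0419]
tool_rot: [-0.042, 0.999, -0.0, 0.002]
ft_force: [0.2, 0.2, -0.6]
grip_width: -0.0005
grasp_force: 0.0
[ 0.50063351 -0.07760714  0.04185205] [ 0.20895779  0.23039464 -0.57683707] [-1.53784796e-01  4.17128994e-01 -2.79344654e-01  8.70914873e-01
 -1.49495218e-05 -2.37101899e-01]
```

```bash
python3 -m creep '[0.01,0.0008,0,0,0, 0.02,0.0016,0,0,0, 0.028,0.0023,0,0,0, 0.034,0.0028,0,0,0, 0.04,0.0033,0,0,0, 0.047,0.0039,0,0,0, 0.055,0.0045,0,0,0, 0.063,0.0052,0,0,0, 0.071,0.0058,0,0,0, 0.079,0.0065,0,0,0]'; python3 -m creep '[0.008,0.0007,0,0,0, 0.016,0.0013,0,0,0, 0.024,0.002,0,0,0, 0.032,0.0026,0,0,0, 0.039,0.0032,0,0,0, 0.046,0.0038,0,0,0, 0.051,0.0042,0,0,0, 0.056,0.0046,0,0,0, 0.06,0.0049,0,0,0, 0.06,0.0049,0,0,0]'
```

```text
clock: 10.7
eef_pos: [0.5782, -0.0709, 0.0402]
tool_rot: [-0.042, 0.999, -0.0, -0.0]
ft_force: [-1.4, -1.1, 1.1]
grip_width: -0.0001
grasp_force: 1.0
clock: 11.53
eef_pos: [0.6388, -0.0655, 0.0403]
tool_rot: [-0.042, 0.999, 0.0, 0.001]
ft_force: [1.1, -0.1, -0.8]
grip_width: 0.0002
grasp_force: 0.0
```

```bash
python3 -m creep '[0.003,0.0002,0,0,0, 0.006,0.0005,0,0,0, 0.008,0.0007,0,0,0, 0.01,0.0008,0,0,0, 0.012,0.001,0,0,0, 0.013,0.0011,0,0,0, 0.014,0.0012,0,0,0, 0.014,0.0012,0,0,0, 0.014,0.0012,0,0,0]'; python3 - <<'E'
from h import *
S=cam("scene");f=[]
for i in range(5): bot.camera("top");o=bot.get_obs();f.append(o["ft_force"])
print(np.round(f,1).tolist(),o["eef_pos"])
E
```

```text
clock: 12.28
eef_pos: [0.6518, -0.0647, 0.0403]
tool_rot: [-0.042, 0.999, -0.0, 0.0]
ft_force: [-0.7, 0.7, 0.4]
grip_width: 0.0001
grasp_force: 0.2
[[-0.4, -0.1, -0.6], [0.2, 0.2, -0.5], [0.4, -0.2, 0.1], [-0.1, 0.6, 0.0], [-0.4, -0.1, 0.5]] [ 0.65178686 -0.06490851  0.04048377]
```

```bash
python3 -m creep '[0.002,0.0002,0,0,0, 0.004,0.0003,0,0,0, 0.005,0.0004,0,0,0, 0.006,0.0005,0,0,0, 0.006,0.0005,0,0,0, 0.006,0.0005,0,0,0]'; cat > f.py <<'E'
from h import *
f=[]
for i in range(6): bot.camera("top");o=bot.get_obs();f.append(o["ft_force"])
print(np.round(f,1)[:,0],np.mean(f,0).round(2),o["eef_pos"])
E
python3 f.py
```

```text
clock: 13.08
eef_pos: [0.6579, -0.0642, 0.0403]
tool_rot: [-0.042, 0.999, 0.0, 0.0]
ft_force: [-0.1, 0.6, -0.0]
grip_width: 0.0006
grasp_force: 0.1
[-0.6  0.1  0.2  0.2  0.6  0.2] [ 0.1  -0.17 -0.14] [ 0.65763533 -0.06415935  0.04032073]
```

```bash
python3 -m creep '[0.001,0.0001,0,0,0, 0.002,0.0002,0,0,0, 0.003,0.0002,0,0,0, 0.004,0.0003,0,0,0, 0.004,0.0003,0,0,0, 0.004,0.0003,0,0,0]'; python3 f.py
```

```text
clock: 13.88
eef_pos: [0.6607, -0.0639, 0.0403]
tool_rot: [-0.042, 0.999, 0.0, -0.001]
ft_force: [-4.3, -0.1, 4.0]
grip_width: -0.0003
grasp_force: 2.5
[-4.3 -5.4 -5.1 -5.5 -5.4 -5.4] [-5.18  0.22  3.32] [ 0.66072951 -0.06394106  0.04028171]
```

```bash
python3 -m creep '[0.001,0.0001,0,0,0, 0.002,0.0002,0,0,0, 0.003,0.0002,0,0,0, 0.004,0.0003,0,0,0, 0.004,0.0003,0,0,0, 0.004,0.0003,0,0,0]'; python3 f.py
```

```text
clock: 14.68
eef_pos: [0.6636, -0.0637, 0.0403]
tool_rot: [-0.041, 0.999, 0.0, -0.002]
ft_force: [-7.1, 0.3, 5.5]
grip_width: -0.0001
grasp_force: 4.1
[-7.7 -8.1 -8.1 -7.3 -7.8 -8.1] [-7.83 -0.24  5.91] [ 0.66351653 -0.06374401  0.04028693]
```

```bash
python3 -m creep '[0.001,0.0001,0.0005,0,0, 0.002,0.0002,0.001,0,0, 0.003,0.0002,0.001,0,0, 0.004,0.0003,0.001,0,0, 0.004,0.0003,0.001,0,0, 0.004,0.0003,0.001,0,0]'; python3 f.py
```

```text
clock: 15.48
eef_pos: [0.6658, -0.0636, 0.0403]
tool_rot: [-0.041, 0.999, 0.0, -0.004]
ft_force: [-10.5, 0.0, 3.6]
grip_width: -0.0001
grasp_force: 5.4
[-10.2 -11.1 -10.7 -10.7  -9.6 -10.4] [-10.45  -0.41   4.67] [ 0.66577426 -0.0635169   0.04031789]
```

```bash
python3 -m creep '[0.0005,0,0.0005,0,0, 0.001,0.0001,0.001,0,0, 0.0015,0.0001,0.001,0,0, 0.0015,0.0001,0.001,0,0, 0.0015,0.0001,0.001,0,0]'; python3 f.py; python3 - <<'E'
from h import *
S=cam("scene");save(S,"s4.png")
cv2.imwrite("pics/s4c.png",cv2.resize(cv2.imread("pics/s4.png")[170:320,235:385],(600,600),interpolation=cv2.INTER_CUBIC))
o=bot.get_obs();print(o["ft_force"],np.abs(o["joint_vel"]).max(),o["clock"])
E
```

```text
clock: 16.2
eef_pos: [0.6663, -0.0635, 0.0404]
tool_rot: [-0.041, 0.999, 0.0, -0.005]
ft_force: [-12.2, 0.3, 2.3]
grip_width: 0.0003
grasp_force: 5.7
[-11.4 -11.7 -12.5 -11.  -11.  -12.1] [-11.6   -0.83   1.98] [ 0.66630812 -0.06348445  0.04037023]
[-11.15395155  -0.10583624   2.70515932] 0.0008063601639411621 16.55
```

View pics/s4c.png

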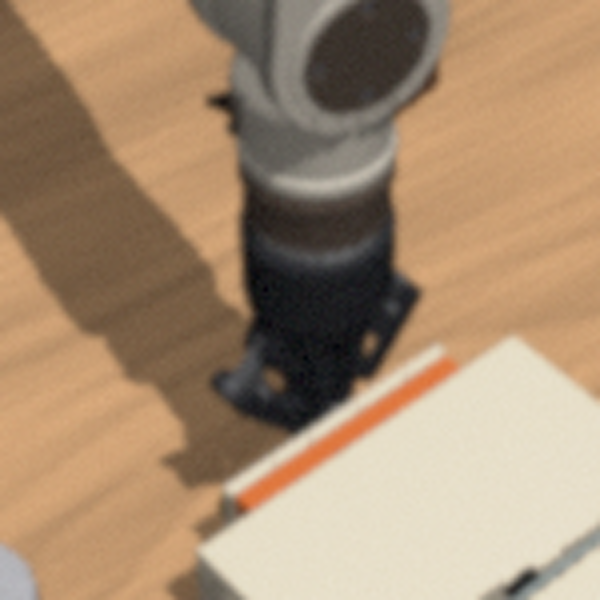

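The panel sits tight on the orange gasket (crop from (240,495) to (440,350)) with the fingers on it. It pushes at 11.6 N, steady and still. Force against travel came out at 1.14 N/mm, which matches the foam. Handing in.

```bash
python3 -c "
from workcell import bot
print(bot.job_done())"
```

```text
the job is handed in; nothing more can be done
None
```

The blue pack lies flat in the shut drawer, and the arm was still pushing the panel against its gasket with a steady 11.6 N or so when I handed the job in; no verdict came back.

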